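Hold the long sample cell in the photometer's light path

TASK

First slide the photometer's shutter fully open (it has an upright tab). Then take the longest of the three sample cells out of the rack, gripping it by its two frosted faces only and never by its clear end windows, and hold it upright in the open light path, midway between lamp and detector, without bumping the instrument with it: the beam must run squarely through the middle of both windows. Finish while still holding it there, touching nothing but the fingers, with the shutter left open and the two shorter cells left standing in the rack.

Things in the scene. Friction and masses are not known exactly. Their poses are not given: they have to be found in the camera images.
- beam_mid (a point): Middle of the photometer's open sample space, on the beam axis, 100 mm above the table. Axes: y along the beam from lamp to detector, z up, x across. Lamp housing's near face at y = -120 mm, detector's at +110 mm (its black nozzle at +98 mm). The beam is 6 mm wide. Between them only the base plate, its low rails and a black middle mark, all below 24 mm. Place and yaw vary.
- shutter (a joint): Sliding shutter in front of the lamp, 0 = closed, 0.05 m = fully open. It moves along the -x axis of beam_mid (to the robot's side) and stays where it is left; it takes about 2 N to slide. It may start up to 10 mm open.
- shutter_tab (a point): Grip point of the shutter's black upright tab, moving with it: 12 mm along x (the sliding direction), 18 mm along y, from 135 to 180 mm above the table. This point is 162.5 mm up and, at joint value 0, at x = 0, y = -105 mm of beam_mid; same axes. Below it a steel blade 50 mm wide, 4 mm thick covers the lamp's opening.
- rack: Grey plastic rack, fixed, 85 x 235 x 20 mm (x, y, z); origin in the middle of its underside, on the table. Three equal slots, open at the top, 10 mm deep, 55 mm along x and 25 mm along y, centred at y = -80, 0 and +80 mm; any cell may stand in any slot.
- cell_center (a point): Centre (half-way up) of the long cell, the one to hold: 52 mm long (x, the light's path), 22 mm wide (y), 60 mm high (z), white 16 mm stopper 9 mm high on top; 65 to 130 g. The long faces (+y, -y) are frosted white: grip here. The small end faces (+x, -x) are the clear windows. In the rack it stands upright, centre 40 mm above the table, its x along the rack's x.
- cell: The same long cell as a whole; origin at the centre of its underside, 30 mm below cell_center; same axes.
- cell_window_a: Clear window at the +x end of the long cell, 19 mm wide and 56 mm high, 3 mm thick, darker and see-through; origin at its centre, 24.5 mm from cell_center. Not to be touched by the fingers.
- cell_window_b: The like window at the -x end.
- short_cell_center (a point): Centre of the shortest cell, 22 mm long (x), otherwise the same shape; stays in the rack.
- middle_cell_center (a point): Centre of the middle cell, 34 mm long (x), otherwise the same shape; stays in the rack.
- photometer: The whole photometer with its shutter, fixed: aluminium base plate 120 x 440 x 18 mm (x, y, z) and two light grey housings, each 110 mm wide (x), 100 mm long (y), tops 140 mm above the table, facing each other. Origin in the middle of its underside, 100 mm below beam_mid; same axes.

How it is judged:
By the outcome, as a careful person would: the job done as asked, in the order asked, and still so for the second after the job is handed in, while the arm keeps its last pose, push and grip.
It also fails if it takes over 51 s, if anything falls off the work surface, if the arm or the gripper's body presses on something with over 40 N, if the wrist force passes 120 N, or if a joint passes its speed limit or range.

ROBOT

A 6-joint arm with a two-finger parallel gripper is mounted at the origin on the work surface. World frame = base frame: x ahead of the robot, y to its left, z up, the work surface at z = 0. Lengths are in mm, angles in rad, forces in N, time in s.
With the tool pointing down it reaches from about 275 to 750 mm from the base axis. Payload 10.2 kg.
Tool frame: the origin (TCP) lies midway between the tips of the shut fingers; the grasp point (between the pads) lies 19 mm behind it; x points along the fingers, y is the direction in which the jaws open and shut, and the axes are right-handed (so a half turn about x gives the same grasp; the last joint's range is limited). The gripper opens to 85 mm and grips with 20 to 120 N. Pads are 22 mm wide; open, the fingers measure 114 mm over their backs; the gripper's body (76 mm by 85 mm) begins 54 mm behind the grasp point. The pads swing forward as they close: fully open they stand 13 mm farther back than shut.
Start: joints at [0.943, 0.313, 1.498, -0, 1.331, -0.223], TCP at [206.776, 482.571, 231.294] pointing down, gripper open.
Joint ranges: [-2.94, 2.94], [-0.97, 2.17], [0.19, 2.56], [-1.23, 4.37], [0.02, 3.11], [-2.88, 2.88]. Speed limits (rad/s): [2.39, 2.39, 3.01, 3.14, 3.14, 3.14].

INTERFACE

Orientations are given as a unit quaternion [w, x, y, z].
In Python, from rig import ctrl gives the robot as it stands.
- The arm moves only by the tool arm_command, never from a script. Its argument "plan" is a list of rows, each a list of 5 numbers: the shift along the tool's x, y, z in m, then the turn about the tool's x in rad, then the opening, from 0 (shut) to 1 (fully open). A call has 1 to 12 rows; each row shifts and turns the commanded pose from where the row before left it, along the tool's axes as they then stand; what a row does not reach is not made up. A row lasts 1/8 s, in which the tool goes at most 62.5 mm and 10.7 degrees, less where a joint would pass 70% of its speed; a pose out of reach is approached as far as the arm can. A call with a gripper value outside its range is refused whole. The fingers move at their own pace and stop on an object; "squeeze" is the grip in N (left out, the last holds). Time passes only in rows, so rows that do not move let the fingers close. It gives the time, the measured TCP pose, the force and the opening at its end, in the units of the state.
- ctrl.sense(): the state, without advancing time (a new reading comes with each control period).
- ctrl.capture(name): name is "side" or "top"; returns a dict with "color" (400x640x3 uint8, red, green, blue), "fx", "fy", "cx", "cy" (pixels), "xyz" and "orientation" of the camera in the world. Camera axes: x right, y up, looking along -z (the intrinsics and any distortion apply to the point x, -y, -z); pixel columns grow to the right and rows downward; lengths in mm; the calibration is good to about 2 mm. A picture is of the moment at which its call begins. There is no depth.
- ctrl.finish_job(): hands the job in, once; it reports no verdict.
Trained networks look in the newest picture that a camera, given by its name, has taken for a name from the list of things; names that differ only in an ending like _2 or _b are one class to them, and where a whole thing is asked for, a point or a joint stands for the part that bears it (a point fixed in the world has none). Each returns a list of dicts, best first, with "score" (0 to 1); they miss things now and then, are a little off and sometimes report something else, mostly with a low value. They report only what shows in the picture. A call takes as long as a camera call.
- ctrl.spot_in(camera, query): "uv" ([column, row] in pixels, amid what is visible of it).
- ctrl.regions_of(camera, query): "mask" (400x640 bool, what is visible of it) and "uv" ([column, row] in pixels, amid what is visible of it).
- ctrl.place_of(camera, query): "uv" ([column, row] in pixels: a listed point, or the origin of a listed thing).
The state is a dict: "time_s": time; "joints": joint angles; "dq": joint speeds; "tau": joint torques, N m; "eef_pos": TCP position; "ee_rot": TCP orientation; "force": force on the tool from outside, world axes, zero at the start; "wrist_torque": the same for the moment, N m; "grip_width": opening from 0.0 (shut) to 1.0 (fully open).
Only numpy, scipy, OpenCV 4.12 (cv2) and the standard library are available. Lean on these libraries where they do the work, as an engineer would, in place of code of your own. Each camera call takes 0.05 s, during which the arm holds its last target.

## Working session

There is one attempt and no reset: what is moved stays moved. The work goes in short steps, Python scripts to look and compute and a tool call to move; the robot and the scene stay as the last step left them, time stands still between calls to the robot, and variables do not carry over. Pictures are saved under pics/ and viewed, and the job is handed in when it is done.

Besides the shell and the picture viewer there is one more tool, called after "Request:" by a JSON object that holds its "op" and its "data". arm_command: Moves the arm, as the interface text tells. Its arguments: {"type":"object","properties":{"plan":{"type":"array"},"squeeze":{"type":"number"}},"required":["plan"]}

```bash
ls; mkdir -p pics; python3 - <<'E'
from rig import ctrl
import cv2
s=ctrl.sense();print(s)
for c in("side","top"):
    p=ctrl.capture(c);print(c,{k:v for k,v in p.items() if k!="color"})
    cv2.imwrite(f"pics/{c}0.png",p["color"][:,:,::-1])
    for q in["beam_mid","shutter_tab","rack","cell_center","cell","cell_window_a","short_cell_center","middle_cell_center","photometer"]:
        print(c,q,[(round(d["score"],2),[round(float(x),1) for x in d["uv"]]) for d in ctrl.place_of(c,q)][:4])
E
```

```text
pics
{'time_s': 0.0, 'joints': array([ 9.42598137e-01,  3.13481990e-01,  1.49844567e+00,  3.42702521e-05,
        1.33099573e+00, -2.23418442e-01]), 'dq': array([ 1.10837318e-03,  6.34433935e-04, -6.32730205e-05,  1.20140577e-04,
        9.71676713e-04,  4.00005739e-05]), 'tau': array([-3.93127050e-05, -4.12268436e+01, -2.59733748e+01, -2.08249735e-04,
        4.29048800e-03,  1.72004525e-05]), 'eef_pos': array([206.61113736, 482.35643123, 230.71547423]), 'ee_rot': array([ 0.69246823,  0.14171542,  0.69287834, -0.14256265]), 'force': array([ 0.1638166 , -0.43203079, -0.06320645]), 'wrist_torque': array([0.02998285, 0.01906778, 0.06211707]), 'grip_width': 1.0034747433618143}
side {'fx': 371.238530840663, 'fy': 371.238530840663, 'cx': 319.7873638417949, 'cy': 201.13795380317399, 'xyz': array([ 159.04604346, -535.56860273,  628.01794623]), 'orientation': array([ 0.85646172,  0.39078864, -0.14284518, -0.30553692])}
side beam_mid [(0.91, [237.6, 152.4]), (0.4, [243.0, 187.5])]
side shutter_tab [(0.68, [252.9, 151.9])]
side rack [(0.67, [368.3, 273.4]), (0.47, [406.0, 277.7])]
side cell_ce
[... 247 characters left out ...]
0.55, [243.0, 186.9])]
top {'fx': 488.6893101839485, 'fy': 488.6893101839485, 'cx': 320.11001678038, 'cy': 194.1990770507417, 'xyz': array([ 375.23986245,  -30.18822163, 1113.81615595]), 'orientation': array([ 0.70807031,  0.04541698, -0.06949861, -0.70124438])}
top beam_mid [(0.78, [186.1, 211.8])]
top shutter_tab [(0.62, [232.6, 216.3]), (0.53, [196.6, 215.4])]
top rack []
top cell_center [(0.88, [384.3, 193.2]), (0.48, [415.9, 184.2]), (0.44, [385.0, 197.4])]
top cell [(0.89, [384.8, 195.6]), (0.32, [418.2, 183.1])]
top cell_window_a [(0.5, [386.0, 202.8])]
top short_cell_center [(0.46, [352.8, 199.5])]
top middle_cell_center [(0.7, [419.7, 183.5])]
top photometer [(0.89, [197.4, 214.5])]
```

View pics/side0.png

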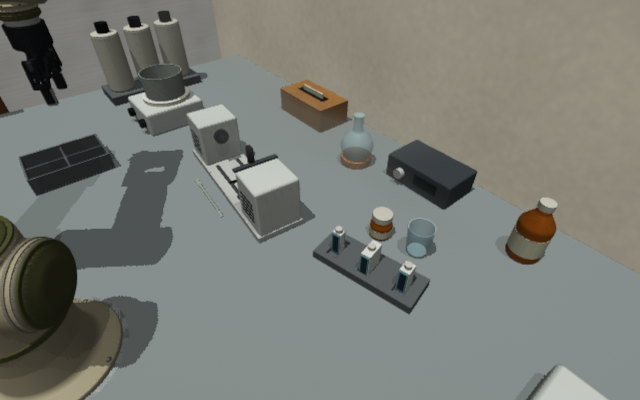

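View pics/top0.png

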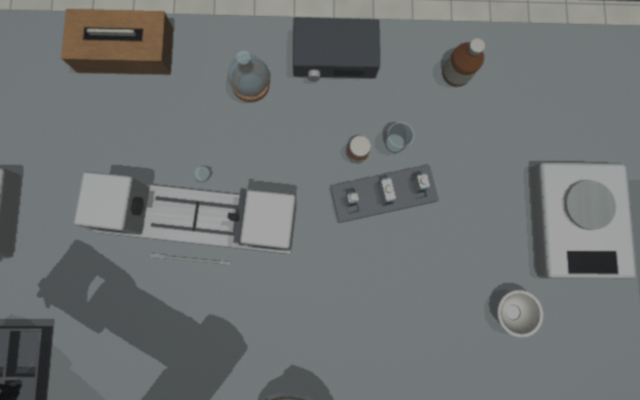

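```bash
python3 - <<'E'
import cv2
a=cv2.imread("pics/top0.png");b=cv2.imread("pics/side0.png")
cv2.imwrite("pics/z1.png",cv2.resize(a[160:260,60:310],None,fx=3.2,fy=3.2,interpolation=cv2.INTER_CUBIC))
cv2.imwrite("pics/z2.png",cv2.resize(a[155:230,320:450],None,fx=6,fy=6,interpolation=cv2.INTER_CUBIC))
cv2.imwrite("pics/z3.png",cv2.resize(b[95:245,180:310],None,fx=4,fy=4,interpolation=cv2.INTER_CUBIC))
cv2.imwrite("pics/z4.png",cv2.resize(b[215:310,305:435],None,fx=6,fy=6,interpolation=cv2.INTER_CUBIC))
E
```

```text
(no output)
```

View pics/z1.png

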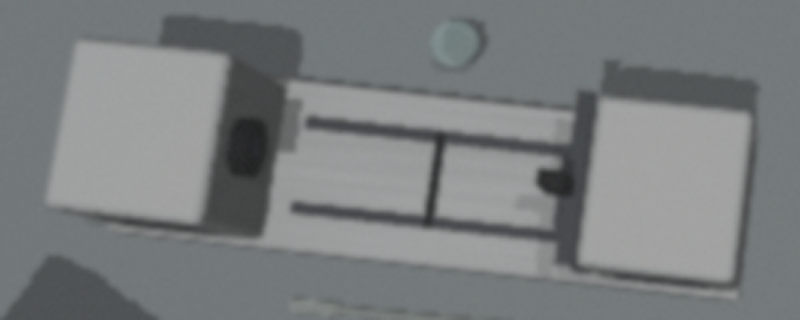

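View pics/z2.png

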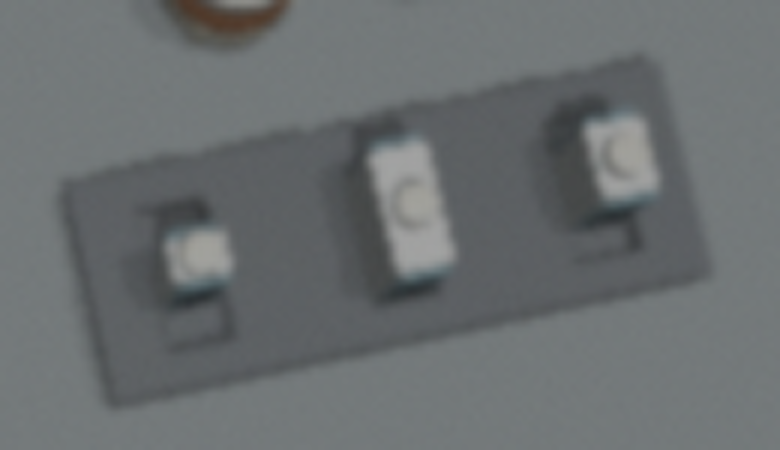

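View pics/z3.png

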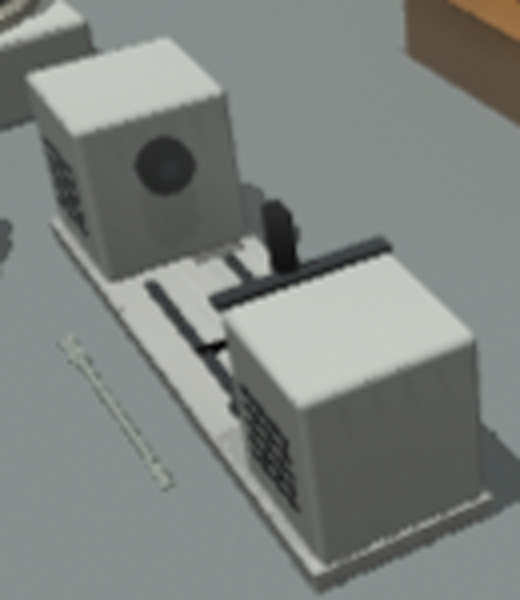

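View pics/z4.png

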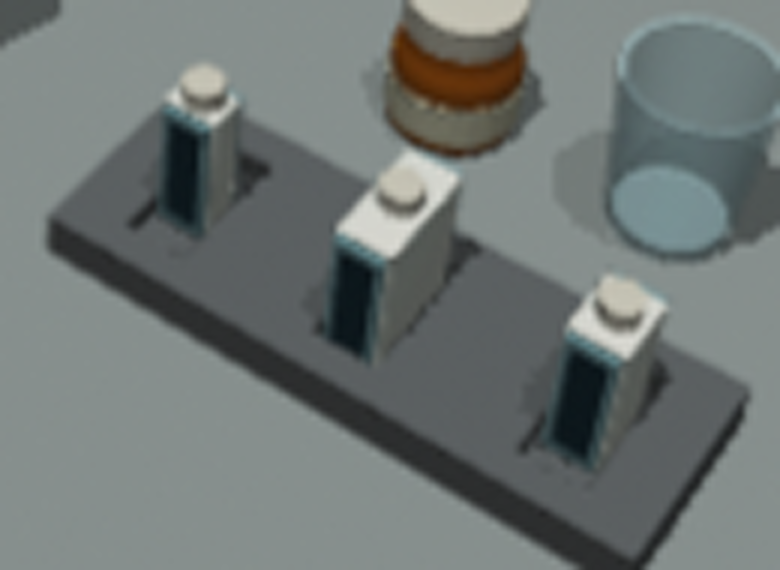

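```bash
cat > h.py <<'E'
import numpy as np
from scipy.spatial.transform import Rotation as R
from scipy.optimize import least_squares
C={'top':dict(f=488.6893101839485,c=(320.11001678038,194.1990770507417),t=np.array([375.23986245,-30.18822163,1113.81615595]),q=[0.70807031,0.04541698,-0.06949861,-0.70124438]),
'side':dict(f=371.238530840663,c=(319.7873638417949,201.13795380317399),t=np.array([159.04604346,-535.56860273,628.01794623]),q=[0.85646172,0.39078864,-0.14284518,-0.30553692])}
for k in C.values():
    q=k['q'];k['R']=R.from_quat([q[1],q[2],q[3],q[0]]).as_matrix()
def proj(cam,P,dt=0):
    k=C[cam];p=(np.atleast_2d(P)-k['t']-dt)@k['R']
    return np.stack([k['c'][0]+k['f']*p[:,0]/-p[:,2],k['c'][1]+k['f']*-p[:,1]/-p[:,2]],1)
def ray(cam,uv):
    k=C[cam];d=np.array([(uv[0]-k['c'][0])/k['f'],-(uv[1]-k['c'][1])/k['f'],-1.])
    return k['t'],k['R']@d
def onz(cam,uv,z):
    o,d=ray(cam,uv);return o+d*(z-o[2])/d[2]
def place(p,L):
    c,s=np.cos(p[2]),np.sin(p[2]);L=np.asarray(L,float)
    return np.stack([p[0]+c*L[:,0]-s*L[:,1],p[1]+s*L[:,0]+c*L[:,1],L[:,2]],1)
def fit(obs,p0,verbose=True):
    def res(p,o):
        return np.concatenate([(proj(c,place(p,L))-uv).ravel() for c,L,uv in o])
    out={}
    for name,o in [(c,[x for x in obs if x[0]==c]) for c in C]+[('both',obs)]:
        if not o: continue
        r=least_squares(res,p0,args=(o,),loss='soft_l1')
        out[name]=r.x
        if verbose: print(name,np.round(r.x[:2],1),round(np.degrees(r.x[2]),2),'rms px',round(np.sqrt(np.mean(res(r.x,o)**2)),2))
    return out
def uncrop(pts,s,off): return (np.array(pts,float)+.5)/s-.5+np.array(off)
E
cat > fit0.py <<'E'
from h import *
top=lambda x0,x1,y0,y1,z:[(x1,y1,z),(x1,y0,z),(x0,y0,z),(x0,y1,z)]  # ++,+-,--,-+
lamp=top(-55,55,-220,-120,140); det=top(-55,55,110,210,140)
o=[('top',lamp,uncrop([(598,97),(752,112),(735,283),(577,265)],3.2,(60,160))),
('top',det,uncrop([(77,40),(228,57),(200,225),(47,205)],3.2,(60,160))),
('top',[(0,0,20)],uncrop([(434,180)],3.2,(60,160))),
('side',lamp,uncrop([(390,257),(473,335),(302,405),(225,315)],4,(180,95))),
('side',det,uncrop([(168,40),(222,92),(78,135),(28,75)],4,(180,95)))]
print('photometer');fit(o,[400,150,0])
r=top(-42.5,42.5,-117.5,117.5,20)
o=[('top',r,uncrop([(65,183),(650,58),(710,272),(110,405)],6,(320,155))),('side',r[1:],uncrop([(748,390),(635,560),(50,220)],6,(305,215)))]
print('rack');fit(o,[400,-150,0])
c=top(-26,26,-11,11,70)
o=[('top',c,uncrop([(368,145),(425,135),(452,268),(395,283)],6,(320,155))),('side',c,uncrop([(410,152),(460,182),(383,262),(337,235)],6,(305,215)))]
print('cell');fit(o,[400,-150,0])
E
sed -i 's/lamp,uncrop(\[(598,97),(752,112),(735,283),(577,265)\]/[lamp[i] for i in (1,2,3,0)] and lamp,uncrop([(598,97),(752,112),(735,283),(577,265)]/' fit0.py
python3 fit0.py
```

```text
photometer
top [501.7 210.5] 354.36 rms px 1.11
side [500.7 205.7] 1074.6 rms px 1.35
both [501.6 209.6] -5.57 rms px 1.31
rack
top [ 560.4 -212.4] 13.0 rms px 0.43
side [ 501.5 -138.7] 2177.35 rms px 33.48
both [ 560.5 -214.1] 373.0 rms px 0.7
cell
top [ 559.8 -213.1] -349.33 rms px 0.31
side [ 558.  -216.4] -1067.58 rms px 0.96
both [ 559.5 -214.3] -1067.94 rms px 0.92
```

```bash
cat >> fit0.py <<'E'
print('joint')
P=[('top',lamp,uncrop([(598,97),(752,112),(735,283),(577,265)],3.2,(60,160))),
('top',det,uncrop([(77,40),(228,57),(200,225),(47,205)],3.2,(60,160))),
('top',[(0,0,20)],uncrop([(434,180)],3.2,(60,160))),
('side',lamp,uncrop([(390,257),(473,335),(302,405),(225,315)],4,(180,95))),
('side',det,uncrop([(168,40),(222,92),(78,135),(28,75)],4,(180,95)))]
K=[('top',r,uncrop([(65,183),(650,58),(710,272),(110,405)],6,(320,155))),('side',r[1:],uncrop([(748,390),(635,560),(50,220)],6,(305,215)))]
Cc=[('top',c,uncrop([(368,145),(425,135),(452,268),(395,283)],6,(320,155))),('side',c,uncrop([(410,152),(460,182),(383,262),(337,235)],6,(305,215)))]
def res(v,full=False):
    out=[]
    for i,obs in enumerate((P,K,Cc)):
        p=v[3*i:3*i+3]
        for cam,L,uv in obs:
            j=9+ (0 if cam=='top' else 6)
            e=(projc(cam,place(p,L),v[j:j+3],v[j+3:j+6])-uv); 
            if full: print('PKC'[i],cam,np.round(e,1).tolist())
            out.append(e.ravel())
    return np.concatenate(out+[v[[9,10,11,15,16,17]]/1.5, v[[12,13,14,18,19,20]]/0.003] )
def projc(cam,Pn,dt,dr):
    k=C[cam];p=(np.atleast_2d(Pn)-k['t']-dt)@(k['R']@R.from_rotvec(dr).as_matrix())
    return np.stack([k['c'][0]+k['f']*p[:,0]/-p[:,2],k['c'][1]+k['f']*-p[:,1]/-p[:,2]],1)
v0=np.r_[501,209,-.097,560,-213,.227,559,-214,.187,np.zeros(12)]
s=least_squares(res,v0,loss='soft_l1');res(s.x,True)
v=s.x;print(np.round(v,4))
E
python3 fit0.py | sed -n '/joint/,$p'
```

```text
joint
P top [[-0.3, -1.3], [0.9, -0.7], [0.0, 0.3], [-0.9, 0.6]]
P top [[-1.5, -1.3], [1.2, -1.2], [0.6, 0.7], [-2.4, 1.5]]
P top [[0.5, 0.3]]
P side [[0.8, -1.5], [2.4, 0.6], [-0.7, 1.0], [-1.6, -0.7]]
P side [[1.0, -0.7], [1.8, 0.2], [-1.3, 0.6], [-1.4, 0.4]]
K top [[-0.7, 0.5], [0.7, -0.1], [0.1, -0.3], [0.2, -0.3]]
K side [[0.3, -0.2], [-0.3, 0.3], [-0.4, -0.4]]
C top [[-0.4, -0.0], [-0.2, -0.2], [0.5, 0.7], [0.1, 0.1]]
C side [[0.5, -0.9], [1.2, -0.9], [-0.0, 1.0], [-1.7, 0.1]]
[ 5.031793e+02  2.110412e+02 -9.720000e-02  5.621309e+02 -2.127645e+02
  2.286000e-01  5.610390e+02 -2.131748e+02  2.004000e-01  1.328000e-01
 -8.170000e-02  1.176600e+00  1.100000e-03  2.000000e-04 -1.000000e-04
 -1.327000e-01  8.170000e-02  8.503000e-01  3.200000e-03  4.000000e-04
  1.000000e-04]
```

```bash
cat >> h.py <<'E'
PH=np.array([502.,210.,np.radians(-5.57)])
def local(p,X):
    c,s=np.cos(p[2]),np.sin(p[2]);d=np.asarray(X)[:2]-p[:2]
    return np.array([c*d[0]+s*d[1],-s*d[0]+c*d[1]])
def tool(s):
    q=s['ee_rot'];return R.from_quat([q[1],q[2],q[3],q[0]]).as_matrix()
def plan_to(s,xyz,yaw_jaw):
    """total shift in current tool axes and turn to get tool y along yaw_jaw (mod pi)"""
    T=tool(s);d=T.T@(np.asarray(xyz)-s['eef_pos'])
    cur=np.arctan2(T[1,1],T[0,1])
    dy=(yaw_jaw-cur+np.pi/2)%np.pi-np.pi/2
    # tool x ~ down: turning +about x lowers world yaw
    return np.round(d,1),'world dyaw',round(np.degrees(dy),2),'turn about tool x',round(-dy,4),'rows',round(abs(np.degrees(dy))/10.7,1)
E
python3 - <<'E'
from h import *
from rig import ctrl
for uv in [(232.7,216.7),(233.5,216.2)]:
    for z in(180,162.5,135): print(z,local(PH,onz('top',uv,z)).round(1))
for uv in [(180+280/4,95+205/4),(252.9,151.9)]:
    for z in(180,162.5,150): print('side',z,local(PH,onz('side',uv,z)).round(1))
s=ctrl.sense();T=tool(s);print(T.round(3))
X=place(PH,[(-5,-105,0)])[0];X[2]=230
print(X,plan_to(s,X,PH[2]))
E
```

```text
180 [  -8.7 -106.1]
162.5 [  -6.9 -103.4]
135 [ -4.1 -99.1]
180 [  -7.6 -107.5]
162.5 [  -5.8 -104.8]
135 [  -3.  -100.5]
side 180 [  -3.4 -105.7]
side 162.5 [  7.  -79.5]
side 150 [ 14.4 -60.8]
side 180 [  -8.1 -129.7]
side 162.5 [   2.1 -104.5]
side 150 [  9.4 -86.5]
[[-0.     0.394  0.919]
 [-0.     0.919 -0.394]
 [-1.    -0.    -0.   ]]
[486.83212062 105.98108136 230.        ] (array([   1.3, -235.9,  405.7]), 'world dyaw', np.float64(-72.38), 'turn about tool x', np.float64(1.2632), 'rows', np.float64(6.8))
```

Request:
{"op": "arm_command", "data": {"plan": [[0,-0.0236,0.0406,0,1],[0,-0.0236,0.0406,0,1],[0,-0.0236,0.0406,0,1],[0,-0.0236,0.0406,0,1],[0,-0.0236,0.0406,0,1],[0,-0.0236,0.0406,0,1],[0,-0.0236,0.0406,0,1],[0,-0.0236,0.0406,0,1],[0,-0.0236,0.0406,0,1],[0,-0.0236,0.0406,0,1]], "squeeze": 20}}

```text
time_s: 2.25
eef_pos: [487.8, 104.3, 231.4]
ee_rot: [0.693, 0.142, 0.693, -0.142]
force: [0.4, 1.0, 0.9]
grip_width: 1.002
```

Request:
{"op": "arm_command", "data": {"plan": [[0,0,0,0.158,1],[0,0,0,0.158,1],[0,0,0,0.158,1],[0,0,0,0.158,1],[0,0,0,0.158,1],[0,0,0,0.158,1],[0,0,0,0.158,1],[0,0,0,0.158,1],[0,0,0,0,1],[0,0,0,0,1]]}}

```text
time_s: 3.5
eef_pos: [487.0, 105.8, 231.3]
ee_rot: [0.476, 0.523, 0.476, -0.523]
force: [0.5, -0.0, 1.0]
grip_width: 1.0
```

```bash
python3 - <<'E'
from h import *
from rig import ctrl
import cv2
s=ctrl.sense();print(s['time_s'],s['eef_pos'],s['joints'].round(3),s['force'])
X=place(PH,[(-5,-105,0)])[0];X[2]=149
print(plan_to(s,X,PH[2]), local(PH,s['eef_pos']))
for c in("side","top"):
    p=ctrl.capture(c);cv2.imwrite(f"pics/{c}1.png",p["color"][:,:,::-1])
    print(proj(c,s['eef_pos']), [(round(d["score"],2),d["uv"]) for d in ctrl.place_of(c,"shutter_tab")])
a=cv2.imread("pics/side1.png");cv2.imwrite("pics/z5.png",cv2.resize(a[60:240,160:340],None,fx=3.3,fy=3.3,interpolation=cv2.INTER_CUBIC))
E
```

```text
3.5 [487.01106666 105.75320426 231.31159869] [-0.022  0.254  1.576 -0.     1.312  0.073] [ 0.45769579 -0.03849776  1.0323921 ]
(array([82.3, -0.2, -0.2]), 'world dyaw', np.float64(-0.13), 'turn about tool x', np.float64(0.0023), 'rows', np.float64(0.0)) [  -4.79978073 -105.20943232]
[[246.48628226 125.8081392 ]] [(0.5, [250.1, 152.5])]
[[228.48486204 211.2292729 ]] [(0.38, [383.9, 195.9])]
```

View pics/z5.png

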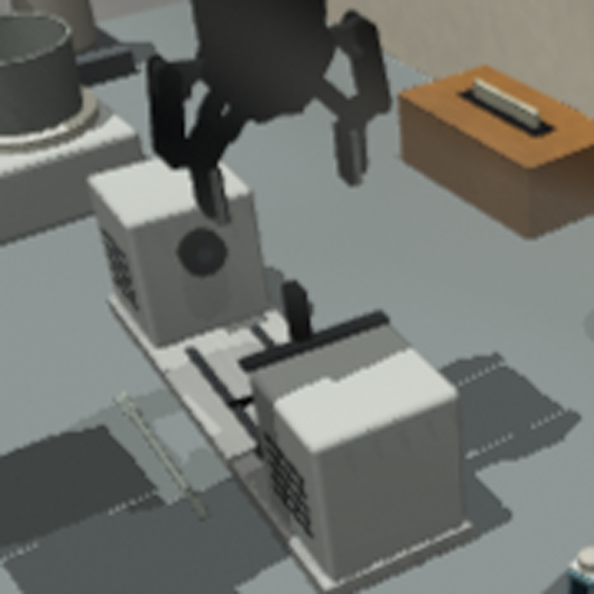

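Request:
{"op": "arm_command", "data": {"plan": [[0.0165,0,0,0,1],[0.0165,0,0,0,1],[0.0165,0,0,0,1],[0.0165,0,0,0,1],[0.0165,0,0,0,1],[0,0,0,0,1],[0,0,0,0,1]]}}

```text
time_s: 4.58
eef_pos: [487.4, 105.8, 149.5]
ee_rot: [0.475, 0.524, 0.475, -0.524]
force: [-0.5, 1.0, 0.8]
grip_width: 1.004
```

```bash
python3 - <<'E'
from rig import ctrl
import cv2
for c in("side","top"):
    p=ctrl.capture(c);cv2.imwrite(f"pics/{c}2.png",p["color"][:,:,::-1])
a=cv2.imread("pics/side2.png");cv2.imwrite("pics/z6.png",cv2.resize(a[90:220,180:310],None,fx=4.5,fy=4.5,interpolation=cv2.INTER_CUBIC))
E
```

```text
(no output)
```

View pics/z6.png

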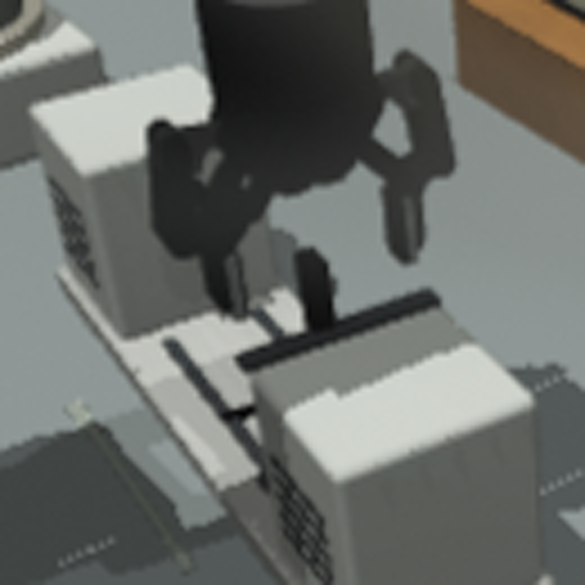

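Request:
{"op": "arm_command", "data": {"plan": [[0,0,0,0,0.05],[0,0,0,0,0.05],[0,0,0,0,0.05],[0,0,0,0,0.05],[0,0,0,0,0.05],[0,0,0,0,0.05],[0,0,0,0,0.05],[0,0,0,0,0.05]], "squeeze": 25}}

```text
time_s: 5.68
eef_pos: [487.1, 105.7, 148.9]
ee_rot: [0.475, 0.524, 0.475, -0.524]
force: [-0.9, -0.2, 2.2]
grip_width: 0.138
```

Request:
{"op": "arm_command", "data": {"plan": [[0,-0.006,0,0,0.05],[0,-0.008,0,0,0.05],[0,-0.008,0,0,0.05],[0,-0.008,0,0,0.05],[0,-0.006,0,0,0.05],[0,0,0,0,0.05],[0,0,0,0,0.05]]}}

```text
time_s: 6.55
eef_pos: [451.1, 109.4, 148.9]
ee_rot: [-0.475, -0.524, -0.475, 0.524]
force: [-2.7, 0.9, 3.7]
grip_width: 0.134
```

Request:
{"op": "arm_command", "data": {"plan": [[0,-0.002,0,0,0.05],[0,-0.002,0,0,0.05],[0,0,0,0,0.05]]}}

```text
time_s: 6.92
eef_pos: [447.2, 109.7, 148.9]
ee_rot: [0.475, 0.524, 0.475, -0.524]
force: [0.5, 1.7, 3.1]
grip_width: 0.136
```

Request:
{"op": "arm_command", "data": {"plan": [[0,-0.002,0,0,0.05],[0,-0.002,0,0,0.05],[0,0,0,0,0.05]]}}

```text
time_s: 7.3
eef_pos: [443.0, 110.1, 148.9]
ee_rot: [-0.475, -0.524, -0.475, 0.524]
force: [-0.0, 1.8, 3.9]
grip_width: 0.135
```

Request:
{"op": "arm_command", "data": {"plan": [[0,-0.002,0,0,0.05],[0,0,0,0,0.05]]}}

```text
time_s: 7.55
eef_pos: [441.1, 110.3, 148.9]
ee_rot: [-0.475, -0.524, -0.475, 0.524]
force: [0.2, 1.5, 3.6]
grip_width: 0.137
```

Request:
{"op": "arm_command", "data": {"plan": [[0,-0.002,0,0,0.05],[0,0,0,0,0.05]]}}

```text
time_s: 7.8
eef_pos: [440.7, 110.3, 148.9]
ee_rot: [0.476, 0.525, 0.474, -0.523]
force: [9.8, 2.1, -2.5]
grip_width: 0.13
```

Request:
{"op": "arm_command", "data": {"plan": [[0,-0.002,0,0,0.05],[0,0,0,0,0.05]]}}

```text
time_s: 8.05
eef_pos: [440.5, 110.3, 149.0]
ee_rot: [0.477, 0.526, 0.473, -0.522]
force: [22.7, 3.4, -10.0]
grip_width: 0.141
```

Request:
{"op": "arm_command", "data": {"plan": [[0,0,0,0,1],[0,0,0,0,1],[0,0,0,0,1],[0,0,0,0,1],[0,0,0,0,1],[-0.02,0,0,0,1],[-0.02,0,0,0,1],[-0.02,0,0,0,1],[-0.021,0,0,0,1],[0,0,0,0,1]]}}

```text
time_s: 9.3
eef_pos: [437.7, 110.7, 230.7]
ee_rot: [0.476, 0.525, 0.474, -0.523]
force: [-0.9, 0.8, 0.8]
grip_width: 1.004
```

```bash
python3 - <<'E'
from h import *
from rig import ctrl
import cv2
s=ctrl.sense();print(s['time_s'],s['eef_pos'],s['joints'].round(3),s['force'])
print(local(PH,[440.8,110.3]))
X=np.array([559.7,-213.7,150.])
for y in(11.5,13): print(plan_to(s,X,np.radians(y+90)))
for c in("side","top"):
    p=ctrl.capture(c);cv2.imwrite(f"pics/{c}3.png",p["color"][:,:,::-1])
    print(c,[(round(d["score"],2),d["uv"]) for d in ctrl.place_of(c,"shutter_tab")])
a=cv2.imread("pics/side3.png");cv2.imwrite("pics/z7.png",cv2.resize(a[70:240,160:330],None,fx=3.5,fy=3.5,interpolation=cv2.INTER_CUBIC))
E
```

```text
9.3 [437.74772731 110.65783888 230.68547321] [-0.013  0.149  1.707 -0.     1.283  0.085] [-0.91198387  0.78461785  0.80728742]
[ -51.23397538 -105.16943361]
(array([ 81. , 152.9, 310.9]), 'world dyaw', np.float64(-72.89), 'turn about tool x', np.float64(1.2722), 'rows', np.float64(6.8))
(array([ 81. , 152.9, 310.9]), 'world dyaw', np.float64(-71.39), 'turn about tool x', np.float64(1.246), 'rows', np.float64(6.7))
side [(0.72, [229.9, 156.3])]
top []
```

View pics/z7.png

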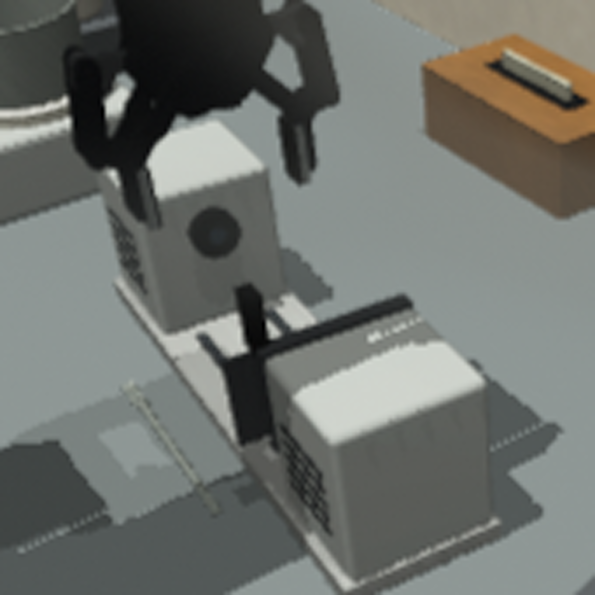

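Request:
{"op": "arm_command", "data": {"plan": [[0,0.017,0.0345,0,0.6],[0,0.017,0.0345,0,0.6],[0,0.017,0.0345,0,0.6],[0,0.017,0.0345,0,0.6],[0,0.017,0.0345,0,0.6],[0,0.017,0.0345,0,0.6],[0,0.017,0.0345,0,0.6],[0,0.017,0.0345,0,0.6],[0,0.017,0.035,0,0.6]]}}

```text
time_s: 10.62
eef_pos: [559.2, -215.0, 228.7]
ee_rot: [-0.474, -0.524, -0.475, 0.524]
force: [1.2, -0.1, -0.6]
grip_width: 0.596
```

Request:
{"op": "arm_command", "data": {"plan": [[0,0,0,0.158,0.6],[0,0,0,0.158,0.6],[0,0,0,0.158,0.6],[0,0,0,0.158,0.6],[0,0,0,0.158,0.6],[0,0,0,0.158,0.6],[0,0,0,0.158,0.6],[0,0,0,0.158,0.6],[0.04,0,0,0,0.6],[0.04,0,0,0,0.6],[0,0,0,0,0.6],[0,0,0,0,0.6]]}}

```text
time_s: 12.12
eef_pos: [559.6, -214.2, 151.2]
ee_rot: [0.074, 0.704, 0.073, -0.703]
force: [-0.1, 0.4, -0.0]
grip_width: 0.598
```

```bash
python3 - <<'E'
from h import *
from rig import ctrl
import cv2
s=ctrl.sense();print(s['time_s'],s['eef_pos'],s['joints'].round(3),s['force'])
X=np.array([559.7,-213.7,29.])
print(plan_to(s,X,np.radians(12+90)))
print(proj('side',s['eef_pos']),proj('top',s['eef_pos']))
for c in("side","top"):
    p=ctrl.capture(c);cv2.imwrite(f"pics/{c}4.png",p["color"][:,:,::-1])
a=cv2.imread("pics/side4.png");b=cv2.imread("pics/top4.png")
cv2.imwrite("pics/z8.png",cv2.resize(a[185:315,300:440],None,fx=4.5,fy=4.5,interpolation=cv2.INTER_CUBIC))
cv2.imwrite("pics/z9.png",cv2.resize(b[130:260,310:470],None,fx=4.5,fy=4.5,interpolation=cv2.INTER_CUBIC))
E
```

```text
12.125 [ 559.64658026 -214.17971085  151.16127615] [-0.561  0.542  1.373  0.     1.225  0.801] [-0.10259921  0.35286867 -0.03712872]
(array([122.2,  -0.6,   0. ]), 'world dyaw', np.float64(0.04), 'turn about tool x', np.float64(-0.0007), 'rows', np.float64(0.0))
[[374.77192769 218.65278299]] [[395.35087875 182.32730364]]
```

View pics/z8.png

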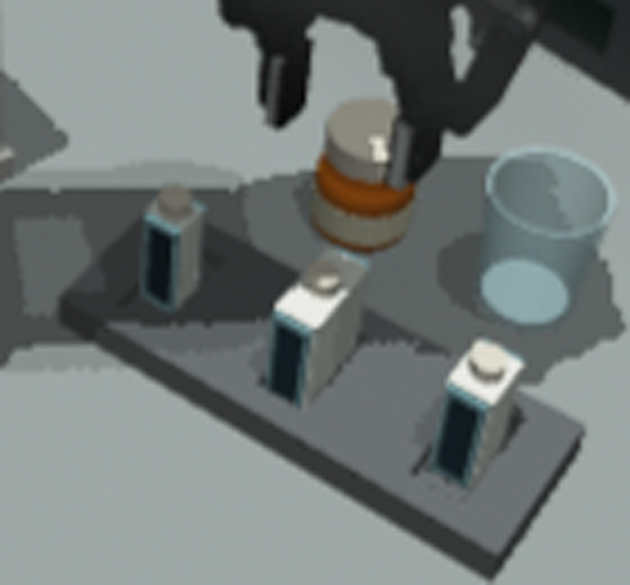

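View pics/z9.png

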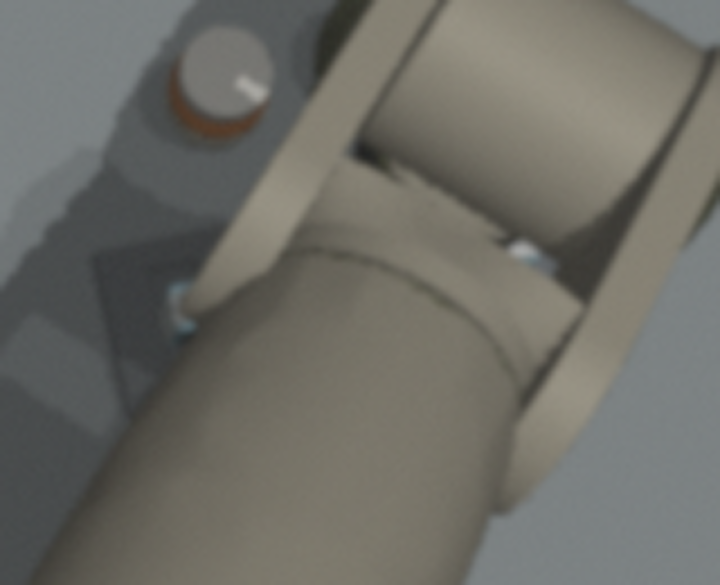

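Request:
{"op": "arm_command", "data": {"plan": [[0.025,0,0,0,0.6],[0.025,0,0,0,0.6],[0.025,0,0,0,0.6],[0.02,0,0,0,0.6],[0.015,0,0,0,0.6],[0.013,0,0,0,0.6],[0,0,0,0,0.6],[0,0,0,0,0.6]]}}

```text
time_s: 13.22
eef_pos: [559.5, -214.1, 27.5]
ee_rot: [0.074, 0.704, 0.073, -0.703]
force: [0.3, -0.6, -0.6]
grip_width: 0.599
```

```bash
python3 - <<'E'
from rig import ctrl
import cv2
p=ctrl.capture("side");a=p["color"][:,:,::-1]
cv2.imwrite("pics/z10.png",cv2.resize(a[195:315,300:440],None,fx=5,fy=5,interpolation=cv2.INTER_CUBIC))
E
```

```text
(no output)
```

View pics/z10.png

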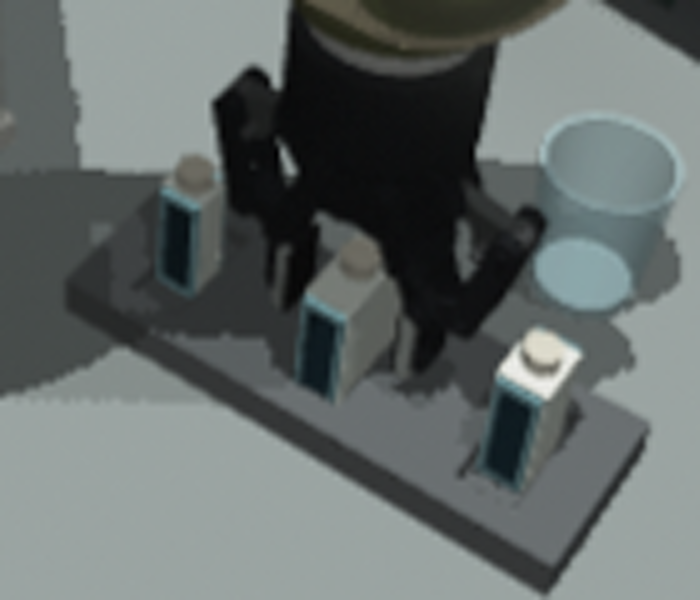

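Request:
{"op": "arm_command", "data": {"plan": [[0,0,0,0,0.1],[0,0,0,0,0.1],[0,0,0,0,0.1],[0,0,0,0,0.1],[0,0,0,0,0.1],[0,0,0,0,0.1]], "squeeze": 40}}

```text
time_s: 14.02
eef_pos: [559.3, -214.0, 27.2]
ee_rot: [0.074, 0.703, 0.074, -0.703]
force: [-1.2, 0.2, 6.2]
grip_width: 0.25
```

```bash
python3 - <<'E'
from rig import ctrl
import cv2
p=ctrl.capture("side");a=p["color"][:,:,::-1]
cv2.imwrite("pics/z11.png",cv2.resize(a[195:315,300:440],None,fx=5,fy=5,interpolation=cv2.INTER_CUBIC))
E
```

```text
(no output)
```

View pics/z11.png

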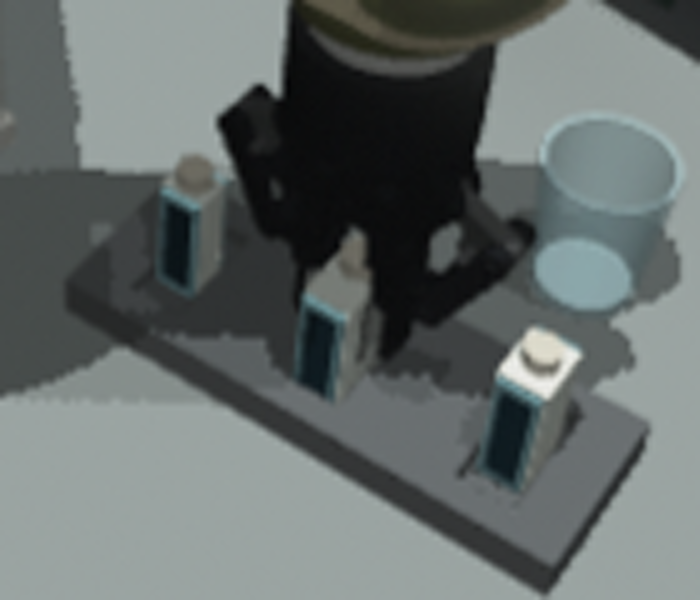

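Request:
{"op": "arm_command", "data": {"plan": [[-0.005,0,0,0,0.1],[-0.01,0,0,0,0.1],[-0.02,0,0,0,0.1],[-0.03,0,0,0,0.1],[-0.035,0,0,0,0.1],[-0.035,0,0,0,0.1],[-0.035,0,0,0,0.1],[-0.03,0,0,0,0.1],[-0.01,0,0,0,0.1],[0,0,0,0,0.1]]}}

```text
time_s: 15.32
eef_pos: [559.0, -213.8, 236.6]
ee_rot: [-0.074, -0.703, -0.074, 0.703]
force: [0.1, 0.6, -1.6]
grip_width: 0.255
```

```bash
python3 - <<'E'
from h import *
from rig import ctrl
import cv2
s=ctrl.sense();print(s['time_s'],s['eef_pos'],s['joints'].round(3),s['force'])
PH[0]=501.0
X=place(PH,[(0,0,0)])[0];X[2]=236
print(plan_to(s,X,PH[2]))
p=ctrl.capture("side");a=p["color"][:,:,::-1]
cv2.imwrite("pics/z12.png",a)
p=ctrl.capture("top");cv2.imwrite("pics/z12t.png",p["color"][:,:,::-1])
E
```

```text
15.325 [ 559.00810184 -213.78453156  236.59812836] [-0.561  0.474  1.252 -0.     1.416  0.801] [ 0.09794604  0.60225331 -1.55394318]
(array([   0.6, -426.6,  -31.1]), 'world dyaw', np.float64(72.47), 'turn about tool x', np.float64(-1.2648), 'rows', np.float64(6.8))
```

View pics/z12.png

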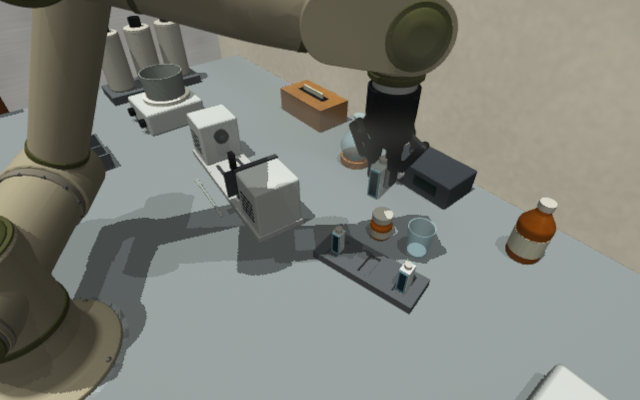

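Request:
{"op": "arm_command", "data": {"plan": [[0,-0.02,-0.0015,0,0.1],[0,-0.035,-0.0026,0,0.1],[0,-0.04,-0.003,0,0.1],[0,-0.04,-0.003,0,0.1],[0,-0.04,-0.003,0,0.1],[0,-0.04,-0.003,0,0.1],[0,-0.04,-0.003,0,0.1],[0,-0.04,-0.003,0,0.1],[0,-0.04,-0.003,0,0.1],[0,-0.04,-0.003,0,0.1],[0,-0.035,-0.002,0,0.1],[0,-0.017,-0.001,0,0.1]]}}

```text
time_s: 16.92
eef_pos: [499.7, 212.3, 236.4]
ee_rot: [-0.074, -0.703, -0.074, 0.704]
force: [1.5, 0.2, -0.4]
grip_width: 0.25
```

Request:
{"op": "arm_command", "data": {"plan": [[0,0,0,-0.1,0.1],[0,0,0,-0.15,0.1],[0,0,0,-0.15,0.1],[0,0,0,-0.15,0.1],[0,0,0,-0.15,0.1],[0,0,0,-0.15,0.1],[0,0,0,-0.15,0.1],[0,0,0,-0.15,0.1],[0,0,0,-0.115,0.1],[0,0,0,0,0.1],[0,0,0,0,0.1]]}}

```text
time_s: 18.3
eef_pos: [500.9, 210.3, 236.7]
ee_rot: [-0.475, -0.524, -0.475, 0.524]
force: [0.4, -0.9, -0.6]
grip_width: 0.254
```

```bash
python3 - <<'E'
from h import *
from rig import ctrl
import cv2
s=ctrl.sense();print(s['time_s'],s['eef_pos'],s['joints'].round(3),s['force'],s['grip_width'])
PH[0]=501.0
X=place(PH,[(0,0,0)])[0];X[2]=87.2
print(plan_to(s,X,PH[2]),local(PH,s['eef_pos']))
b=ctrl.capture("side")["color"][:,:,::-1];cv2.imwrite("pics/side5.png",b)
a=ctrl.capture("top")["color"][:,:,::-1]
cv2.imwrite("pics/z13.png",cv2.resize(b[40:240,160:340],None,fx=3,fy=3,interpolation=cv2.INTER_CUBIC))
cv2.imwrite("pics/z14.png",cv2.resize(a[150:270,60:310],None,fx=3.2,fy=3.2,interpolation=cv2.INTER_CUBIC))
E
```

```text
18.3 [500.85444974 210.25052726 236.6738783 ] [ 0.182  0.349  1.433 -0.     1.359  0.281] [ 0.39334364 -0.93739342 -0.57339752] 0.25399581285733136
(array([149.5,   0.2,   0.2]), 'world dyaw', np.float64(0.12), 'turn about tool x', np.float64(-0.0022), 'rows', np.float64(0.0)) [-0.16917964  0.23521699]
```

View pics/z13.png

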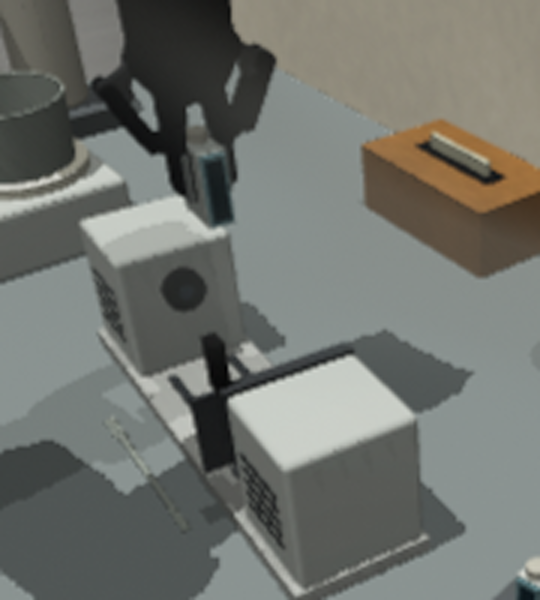

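View pics/z14.png

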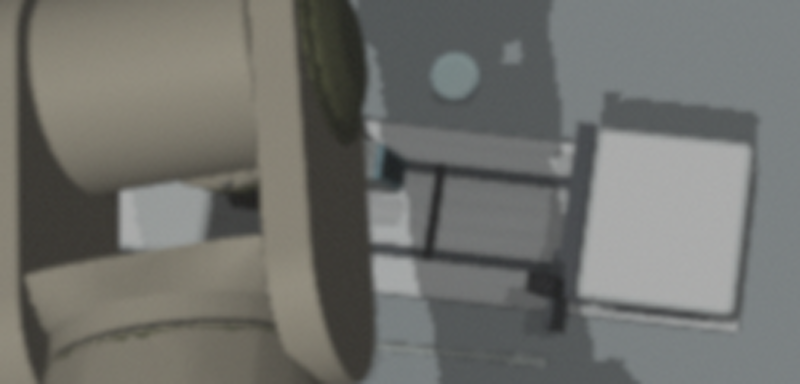

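```bash
cat > ov.py <<'E'
from h import *
import cv2,sys
def overlay(img,cam,tcp,yaw,crop,s,out,off=12.8):
    x0,x1,y0,y1=crop
    im=cv2.resize(img[y0:y1,x0:x1],None,fx=s,fy=s,interpolation=cv2.INTER_CUBIC)
    p=[tcp[0],tcp[1],yaw]
    def L(a,b,pp,col):
        u=(proj(cam,place(pp,[a,b]))-[x0,y0]+.5)*s-.5
        cv2.line(im,*[tuple(int(round(v)) for v in q) for q in u],col,1)
    z=tcp[2]+off
    for sx in(-11,11):
        for sy in(-26,26): L((sx,sy,z-30),(sx,sy,z+30),p,(0,0,255))
    for zz in(z-30,z+30):
        for sy in(-26,26): L((-11,sy,zz),(11,sy,zz),p,(0,255,0))
        for sx in(-11,11): L((sx,-26,zz),(sx,26,zz),p,(0,255,0))
    P=[501,210,np.radians(-5.57)]
    for h in((-220,-120),(110,210)):
        for sx in(-55,55):
            L((sx,h[0],140),(sx,h[1],140),P,(255,0,0))
        for y in h: L((-55,y,140),(55,y,140),P,(255,0,0))
    L((-20,0,20),(20,0,20),P,(255,0,255))
    L((0,110,100),(0,-120,100),P,(0,255,255))
    cv2.imwrite(out,im)
E
python3 - <<'E'
from ov import *
b=cv2.imread("pics/side5.png")
overlay(b,'side',[500.85,210.25,236.67],np.radians(-5.6),(185,275,60,180),5,"pics/z15.png")
E
```

```text
(no output)
```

View pics/z15.png

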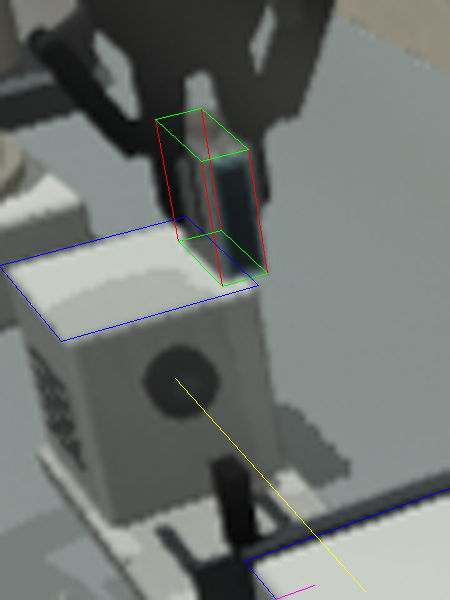

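Request:
{"op": "arm_command", "data": {"plan": [[0.015,0.0004,0,0,0.1],[0.02,0,0,0,0.1],[0.02,0,0,0,0.1],[0.02,0,0,0,0.1],[0.02,0,0,0,0.1],[0.02,0,0,0,0.1],[0.015,0,0,0,0.1],[0.01,0,0,0,0.1],[0.0095,0,0,0,0.1],[0,0,0,0,0.1],[0,0,0,0,0.1],[0,0,0,0,0.1]]}}

```text
time_s: 19.9
eef_pos: [501.7, 210.4, 87.8]
ee_rot: [0.475, 0.524, 0.475, -0.523]
force: [-0.4, 0.8, -1.8]
grip_width: 0.25
```

```bash
python3 - <<'E'
from ov import *
from rig import ctrl
s=ctrl.sense();print(s['time_s'],s['eef_pos'],s['force'],s['grip_width'])
T=tool(s);print(T.round(3))
PH[0]=501.3;print(local(PH,s['eef_pos']))
b=ctrl.capture("side")["color"][:,:,::-1].copy();cv2.imwrite("pics/side6.png",b)
yaw=np.arctan2(T[1,1],T[0,1]);print(np.degrees(yaw))
cv2.imwrite("pics/z16.png",cv2.resize(b[60:240,180:310],None,fx=4.5,fy=4.5,interpolation=cv2.INTER_CUBIC)[:600])
overlay(b,'side',s['eef_pos'],yaw,(180,310,90,210),5,"pics/z17.png")
a=ctrl.capture("top")["color"][:,:,::-1].copy();cv2.imwrite("pics/top6.png",a)
overlay(a,'top',s['eef_pos'],yaw,(60,310,160,260),3.2,"pics/z18.png")
for c in('side','top'):
    print(c,proj(c,[s['eef_pos']+[0,0,12.8]]).round(1),[(round(d["score"],2),d["uv"]) for d in ctrl.place_of(c,"cell_center")],'bm',proj(c,[[501.3,210,100]]).round(1),[(round(d["score"],2),d["uv"]) for d in ctrl.place_of(c,"beam_mid")])
E
```

```text
19.9 [501.67227372 210.35004709  87.77679096] [-0.37868706  0.81440616 -1.75468676] 0.2502311701516095
[[ 0.001  0.995 -0.097]
 [ 0.    -0.097 -0.995]
 [-1.     0.001 -0.   ]]
[0.33653979 0.38452785]
-5.559154747804966
side [[236.4 153.7]] [(0.53, [237.4, 153.2])] bm [[236.4 154. ]] [(0.77, [236.7, 156.6])]
top [[187.4 211.7]] [(0.38, [185.4, 212.3])] bm [[187.7 211.9]] [(0.86, [186.7, 210.0])]
```

View pics/z16.png

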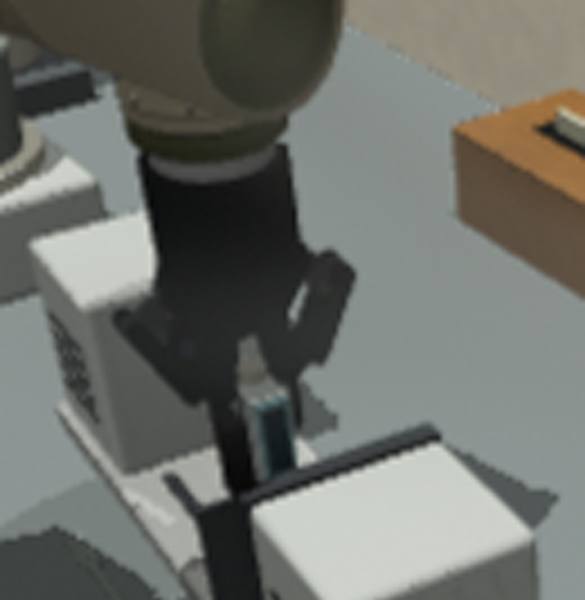

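View pics/z17.png

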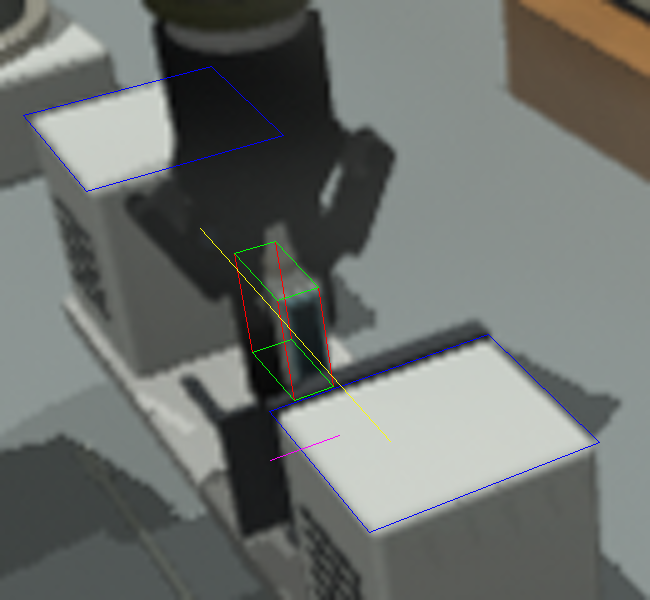

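View pics/z18.png

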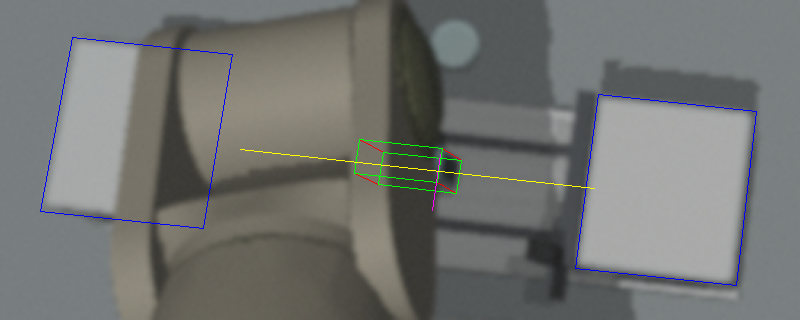

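View pics/side6.png

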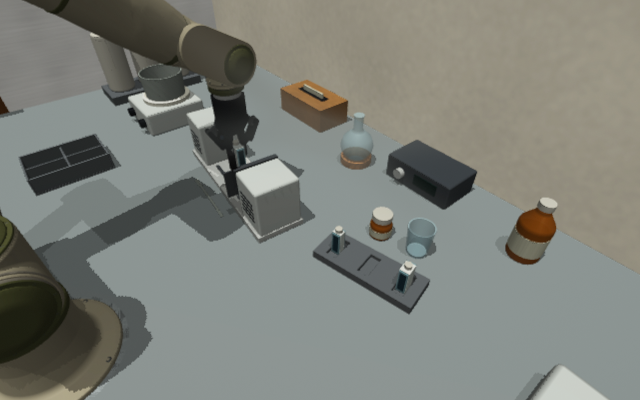

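Shutter open at (231,180), the long cell is held between the housings at (238,155), and both short cells stand in the rack at (338,238) and (406,277).

```bash
python3 - <<'E'
from rig import ctrl
print(ctrl.finish_job()); print(ctrl.sense()['time_s'])
E
```

```text
the job is handed in; nothing more can be done
None
the job is handed in; nothing more can be done
```

The job is handed in with the shutter open and the long cell held upright in the light path, at about 20 s of the allowed 51 s.

- **Shutter:** I gripped the tab and slid it about 46 mm, until the force rose to about 23 N at the end stop. The last picture shows it open.
- **Cell:** I gripped the long cell from the rack's middle slot by its frosted faces, near mid-length.
- **Position:** By the measured tool pose, the cell is within about 0.5 mm of beam_mid across and along the beam. Its yaw matches the beam's estimated yaw (about -5.6°). It sits about 0.6 mm above beam height, assuming it did not shift in the grip when lifted.
- **Contact:** The wrist force showed nothing beyond about the cell's weight, so nothing else is being touched. In the last side picture both shorter cells are standing in the rack.

**Checks that disagreed:**
- The two cameras' fits of the photometer differed by about 5 mm along the beam and 1 mm across. The end-stop contact narrowed the across value to within about 1 mm.
- In the last pictures the networks' beam_mid and cell_center were within 3 px of my projections. The top camera's cell_center score was low (0.38), because the arm hid most of the cell.
- beam_mid is about 5 mm nearer the detector than the exact midpoint of the housing faces. I used beam_mid, where the black mark also lies.

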